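# Hang the rinsed beaker to drain

## Robot

A 7-joint arm with a two-finger parallel gripper is mounted at the origin on the work surface. World frame = base frame: x ahead of the robot, y to its left, z up, the work surface at z = 0. Lengths are in mm, angles in rad, forces in N, time in s.
With the tool pointing down it reaches from about 350 to 900 mm from the base axis. Payload 7.2 kg.
Tool frame: the origin (TCP) lies between the finger pads; the fingertips stand 17 mm ahead of it and the grasp point (between the pads) lies 2 mm behind it; z points along the fingers, y is the line along which they close (so a half turn about z gives the same grasp; the last joint's range is limited). The gripper opens to 85 mm and grips with 20 to 120 N. Pads are 22 mm wide; open, the fingers measure 114 mm over their backs; the gripper's body (76 mm by 85 mm) begins 54 mm behind the grasp point. The pads swing forward as they close: fully open they stand 13 mm farther back than shut.
Start: joints at [-1.412, 0.411, -0.013, 1.596, 0.006, 1.134, -0.082], TCP at [140.547, 608.996, 216.197] pointing down, gripper open.
Joint ranges: [-2.95, 2.95], [-0.29, 1.99], [-1.47, 1.44], [0.14, 2.54], [-1.03, 4.17], [0.13, 1.85], [-2.86, 2.86]. Speed limits (rad/s): [2.39, 2.39, 3.01, 3.01, 3.14, 3.14, 3.14].

## Interface

Orientations are given as [roll, pitch, yaw] about the fixed x, y, z axes, in that order (R = Rz(yaw) Ry(pitch) Rx(roll)).
In Python, from cell import ctrl, vision gives the robot as it stands.
- The arm moves only by the tool play_rows, never from a script. Its argument "increments" is a list that holds one entry, the list of rows, each a list of 7 numbers: the turn, a rotation vector about the tool's x, y, z scaled (see below), then the shift along the tool's x, y, z scaled (see below), then the closure, from 0 (fully open) to 1 (shut). In form: [[[wx, wy, wz, dx, dy, dz, gripper], ...]]. A call has exactly 8 rows; each row shifts and turns the commanded pose from where the row before left it, along the tool's axes as they then stand; what a row does not reach is not made up. The controller multiplies each number of a shift by 100 mm and each number of a turn by 0.5 rad. A row lasts 1/8 s, in which the tool goes at most 62.5 mm and 10.7 degrees, less where a joint would pass 70% of its speed; a pose out of reach is approached as far as the arm can. A call with a number of a shift or a turn outside -1 to 1 is refused whole. A call with a gripper value outside its range is refused whole. The fingers move at their own pace and stop on an object; "force" is the grip in N (left out, the last holds). Time passes only in rows, so rows that do not move let the fingers close, or fill a call up. It gives the time, the measured TCP pose, the force, the opening and the grip force at its end, in the units of the state.
- ctrl.get_state(): the state, without advancing time (a new reading comes with each control period).
- vision.camera(name): name is "scene" or "side" or "wrist"; returns the picture (480x640x3 uint8, red, green, blue); there is no depth.
- vision.camera_params(name): a dict with "K" (3x3 intrinsics, pixels), "dist_coeffs" ([k1, k2, p1, p2, k3] as OpenCV has them; the pictures are not rectified), "position" and "orientation" of the camera in the world; the wrist camera has in their place "T_tool_cam" (4x4, takes a point from camera to tool coordinates, whose origin is the TCP and whose axes are the flange's). Camera axes: x right, y down, z forward; pixel columns grow to the right and rows downward; lengths in mm; the calibration is good to about 2 mm. A picture is of the moment at which its call begins: read the wrist's pose just before it. camera_params takes no time and is no camera call.
- ctrl.sign_off(): hands the job in; it is judged then, once.
Trained networks look in the newest picture that a camera, given by its name, has taken for a name from the list of things; names that differ only in an ending like _2 or _b are one class to them, and where a whole thing is asked for, a point or a joint stands for the part that bears it (a point fixed in the world has none). Each returns a list of dicts, best first, with "p" (0 to 1); they miss things now and then, are a little off and sometimes report something else, mostly with a low value. They report only what shows in the picture. A call takes as long as a camera call. They do not tell look-alikes from the thing itself.
- vision.spot_in(camera, query): "centre" ([column, row] in pixels, amid what is visible of it).
- vision.masks_of(camera, query): "pixels" (480x640 bool, what is visible of it) and "centre" ([column, row] in pixels, amid what is visible of it).
- vision.tip_of(camera, query): "centre" ([column, row] in pixels: a listed point, or the origin of a listed thing).
The state is a dict: "clock": time; "qpos": joint angles; "qd": joint speeds; "joint_efforts": joint torques, N m; "tcp_pos": TCP position; "eef_rot": TCP orientation; "wrist_force": force on the tool from outside, world axes, zero at the start; "ft_torque": the same for the moment, N m; "width": finger opening in mm; "gripper_force": force on a finger pad.
Only numpy, scipy, OpenCV 4.12 (cv2) and the standard library are available. Lean on these libraries where they do the work, as an engineer would, in place of code of your own. Each camera call takes 0.05 s, during which the arm holds its last target. There are 200 camera calls.

## Task

Pick up the rinsed blue beaker that stands upside down on the cart and hang it mouth-down on the empty slanting peg of the draining rack; lower it right down the peg and let go, do not drop it. Then press on its upturned base with the fingertips to make sure that it is fully home, and leave it hanging there. Do not shift the two beakers already draining or the other lost things.

Things in the scene. Friction and masses are not known exactly. Their poses are not given: they have to be found in the camera images.
- cup_center (a point): The blue beaker with a yellow band, to be hung: 0.11 kg plastic, round, no handle, 125 mm long, outer diameter 58 mm at the closed base, 72 mm at the mouth (straight taper), wall 3 mm, base 5 mm thick. It starts upside down on the cart top. Point on its axis half-way along, 62.5 mm from either end; z runs from mouth to base (up at the start). Its inner floor is at z +57.5 mm.
- peg_free_tip (a point): Tip of the one empty grey peg (place in the row varies): a fixed bar 28 mm thick with a domed end, 160 mm long from deck to tip. This point is the end of the dome, on the peg's axis, about 209 mm above the cart top. z runs along the peg out past the tip: 30 degrees from vertical, leaning to the rack's front (robot side, within 0.25 rad); y is level along the row; x to the back and up.
- cup_a_center (a point): The green beaker with a white band, same size as the blue one, already hanging loose on a peg 125 or 250 mm from the empty one: leave it. Point on its axis half-way along; z runs from mouth to base. It shows how a hung beaker rests: inner floor on the peg's tip, upper inside wall along the peg, its axis about 27 degrees from vertical.
- cup_b_center (a point): The orange beaker with a white band, same size, hanging in the same way on the third peg: leave it. Point on its axis half-way along; z runs from mouth to base. On a hung beaker the peg's tip bears on the base about 12 mm off the beaker's axis, to the back and up; a push there, along the peg, does not rock it.
- rack: The draining rack, fixed: a white drip tray 180 mm (x) by 440 mm (y), 24 mm high, with a sloping steel deck along its back (lower edge 46 mm, upper edge 94 mm above the cart top) that carries three pegs 125 mm apart. Origin under the tray's centre; -x is its front, y runs along the row of pegs.
- camera_center (a point): The black toy camera, 112 mm wide, 66 mm deep with its lens, 79 mm high, standing on the cart: leave it. Point in the middle of its body.
- pebble_center (a point): The grey round pebble, 76 mm across, 39 mm high, on the cart: leave it. Point at its centre.
- clarinet_center (a point): The wooden toy clarinet, 285 mm long, 56 mm high at its bell, lying on the cart at the right: leave it. Point near its middle, on its axis.
Things that resemble listed ones, but are neither listed nor needed, are in the scene too. Of the things that look like the part that bears cup_center, the smallest one is meant.

How it is judged (in metres and radians):
On the way, in this order (a step that is already met when the one before it is completed fails the run):
1. the blue beaker hangs fully down on the empty peg, let go and at rest (z of peg_free_tip in the frame of cup_center above 0.0495 m and distance between peg_free_tip and cup_center below 0.065 m and angle between the z axis of peg_free_tip and the z axis of cup_center, either way round below 0.35 rad and contact force between the fingers and cup below 0.3 N and linear speed of cup below 0.03 m/s and angular speed of cup below 0.3 rad/s), for 0.3 s.
2. the fingertips press on its base (over 1 N) while it hangs fully down (z of peg_free_tip in the frame of cup_center above 0.0495 m and distance between peg_free_tip and cup_center below 0.065 m and contact force between the fingers and cup above 1 N and z of the grasp point in the frame of cup_center above 0.0675 m), for 0.1 s.
At the end, for the whole second after the job is handed in: The blue beaker hangs mouth-down on the peg that was empty, its inner floor within 8 mm of the peg's tip and its axis within 20 degrees of the peg's, let go and at rest; the green and orange beakers hang where they were, within 20 mm (all of step 1 and not (distance of cup_a_center from where it was at the start of the episode above 0.02 m) and not (distance of cup_b_center from where it was at the start of the episode above 0.02 m)); the robot touches nothing.
It fails at once if the blue beaker is dropped (over 0.7 m/s with no finger on it) (linear speed of cup above 0.7 m/s and contact force between the fingers and cup below 0.1 N).
It fails at once if a beaker already draining is shifted by more than 20 mm (distance of any of cup_a_center, cup_b_center from where it was at the start of the episode above 0.02 m).
It fails at once if the toy camera, pebble or clarinet is shifted by more than 30 mm (distance of any of camera_center, pebble_center, clarinet_center from where it was at the start of the episode above 0.03 m).
It also fails if it takes over 58 s, if anything falls off the work surface, if the arm or the gripper's body presses on something with over 40 N, if the wrist force passes 120 N, or if a joint passes its speed limit or range.

## Working session

There is one attempt and no reset: what is moved stays moved. The work goes in short steps, Python scripts to look and compute and a tool call to move; the robot and the scene stay as the last step left them, time stands still between calls to the robot, and variables do not carry over. Pictures are saved under pics/ and viewed, at most 10 in all, crops included, and the job is handed in when it is done.

Besides the shell and the picture viewer there is one more tool, called after ">>>" by a JSON object that holds its "fn" and its "kwargs". play_rows: Moves the arm, as the interface text tells. Shifts and turns lie within -1 to 1; 1 stands for 100 mm of shift or 0.5 rad of turn. Its arguments: {"type":"object","properties":{"increments":{"type":"array","items":{"type":"array","items":{"type":"array","items":{"type":"number","minimum":-1,"maximum":1}}}},"force":{"type":"number"}},"required":["increments"]}

```bash
mkdir -p pics; ls
cat > h.py <<'E'
import numpy as np, cv2
from scipy.spatial.transform import Rotation as R
from cell import ctrl, vision
def cam(name):
    p=vision.camera_params(name); return p
E
python3 - <<'E'
from h import *
for n in ("scene","side","wrist"):
    p=vision.camera_params(n); print(n,{k:(np.round(v,3).tolist()) for k,v in p.items()})
s=ctrl.get_state(); print(s)
ims=[]
for n in ("scene","side"):
    im=vision.camera(n); cv2.imwrite(f"pics/{n}0.png",im[:,:,::-1])
    for q in ("cup_center","peg_free_tip","cup_a_center","cup_b_center","rack","camera_center","pebble_center","clarinet_center"):
        print(n,q,[(np.round(d["centre"]).tolist(),round(d["p"],2)) for d in vision.tip_of(n,q)])
    print(n,"mask",[(np.round(d["centre"]).tolist(),round(d["p"],2),int(d["pixels"].sum())) for d in vision.masks_of(n,"cup_center")])
E
```

```text
pics
scene {'K': [[460.685, 0.0, 322.601], [0.0, 460.685, 233.537], [0.0, 0.0, 1.0]], 'dist_coeffs': [0.003, 0.0, 0.0, 0.0, 0.0], 'position': [1039.79, -299.015, 915.707], 'orientation': [-2.508, 0.003, 1.234]}
side {'K': [[624.323, 0.0, 316.173], [0.0, 624.323, 242.489], [0.0, 0.0, 1.0]], 'dist_coeffs': [-0.082, 0.0, 0.0, 0.0, 0.0], 'position': [383.45, -903.221, 1153.771], 'orientation': [-2.458, 0.002, -0.1]}
wrist {'K': [[389.892, 0.0, 324.441], [0.0, 389.892, 240.407], [0.0, 0.0, 1.0]], 'dist_coeffs': [0.02, 0.0, 0.0, 0.0, 0.0], 'T_tool_cam': [[-0.0, -0.966, -0.257, 63.914], [1.0, -0.0, 0.0, 0.388], [-0.0, -0.257, 0.966, -158.66], [0.0, 0.0, 0.0, 1.0]]}
{'clock': 0.0, 'qpos': array([-1.41218488,  0.41186711, -0.0127296 ,  1.59705635,  0.00559575,
        1.13431858, -0.08221288]), 'qd': array([-0.00015931, -0.00026724, -0.00107944,  0.00091727,  0.00080079,
       -0.00192547,  0.00023052]), 'joint_efforts': array([ 1.93773926e-04, -6.00626063e+01,  6.82583917e-01, -2.99387473e+01,
        1.40380725e-02,  1.08319343e-02, -2.22686765e-06]), 'tcp_pos': array([140.45679214, 608.46
[... 640 characters left out ...]
cene clarinet_center [([170.0, 280.0], 0.75), ([376.0, 317.0], 0.71), ([359.0, 210.0], 0.35)]
scene mask [([266.0, 246.0], 0.88, 1445), ([305.0, 195.0], 0.87, 2616)]
side cup_center [([232.0, 339.0], 0.63), ([306.0, 323.0], 0.61), ([255.0, 270.0], 0.58)]
side peg_free_tip [([410.0, 249.0], 0.86)]
side cup_a_center [([396.0, 220.0], 0.85)]
side cup_b_center [([386.0, 177.0], 0.71)]
side rack [([399.0, 262.0], 0.71)]
side camera_center [([294.0, 158.0], 0.92), ([396.0, 220.0], 0.34)]
side pebble_center [([273.0, 238.0], 0.85)]
side clarinet_center [([318.0, 427.0], 0.87), ([273.0, 242.0], 0.24)]
side mask [([306.0, 322.0], 0.82, 1670), ([255.0, 271.0], 0.77, 3147), ([231.0, 338.0], 0.7, 3498)]
```

View pics/scene0.png

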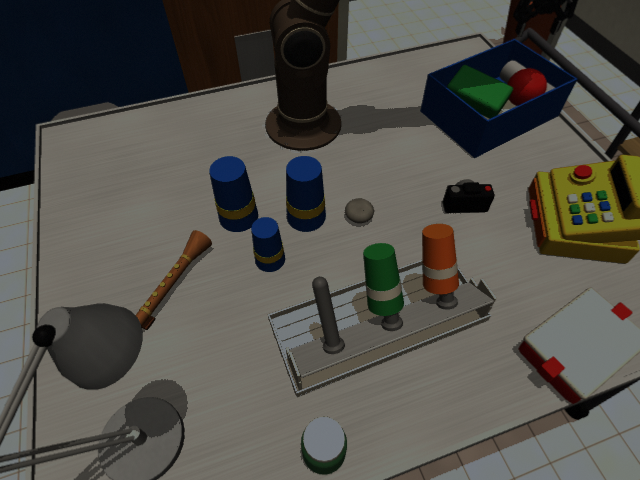

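View pics/side0.png

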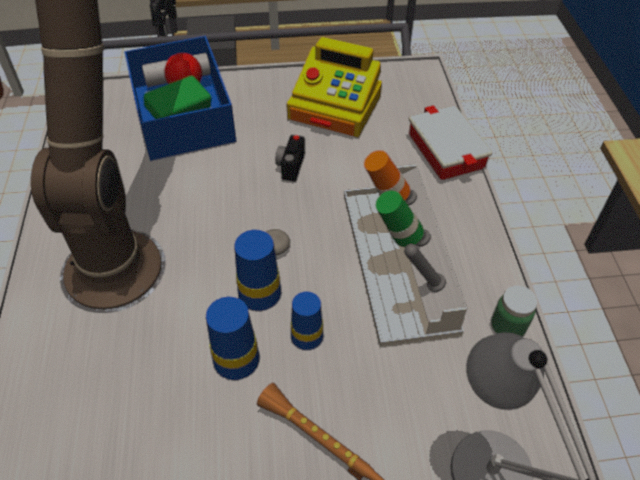

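```bash
cat >> h.py <<'E'
def ray(name,px,st=None):
    p=vision.camera_params(name); K=np.array(p["K"]); D=np.array(p["dist_coeffs"])
    u=cv2.undistortPoints(np.array([[px]],float),K,D)[0,0]; d=np.array([u[0],u[1],1.])
    if name=="wrist":
        T=np.array(p["T_tool_cam"]); Rt=R.from_euler("xyz",st["eef_rot"]).as_matrix()
        o=Rt@T[:3,3]+st["tcp_pos"]; d=Rt@T[:3,:3]@d
    else:
        o=np.array(p["position"]); d=R.from_euler("xyz",p["orientation"]).as_matrix()@d
    return o,d/np.linalg.norm(d)
def tri(rays):
    A=sum(np.eye(3)-np.outer(d,d) for o,d in rays); b=sum((np.eye(3)-np.outer(d,d))@o for o,d in rays)
    x=np.linalg.solve(A,b); return x,[float(np.linalg.norm((np.eye(3)-np.outer(d,d))@(x-o))) for o,d in rays]
def proj(name,X,st=None):
    p=vision.camera_params(name); K=np.array(p["K"]); D=np.array(p["dist_coeffs"])
    if name=="wrist":
        T=np.array(p["T_tool_cam"]); Rt=R.from_euler("xyz",st["eef_rot"]).as_matrix()
        o=Rt@T[:3,3]+st["tcp_pos"]; Rc=Rt@T[:3,:3]
    else: o=np.array(p["position"]); Rc=R.from_euler("xyz",p["orientation"]).as_matrix()
    return cv2.projectPoints((np.atleast_2d(X)-o)@Rc,np.zeros(3),np.zeros(3),K,D)[0][:,0]
E
python3 - <<'E'
from h import *
for k,a,b in [("cup266/306",(266,246),(306,323)),("cup304/255",(304,196),(255,270)),("cup233/232",(233,197),(232,339)),("peg",(316,276),(410,249)),("a",(379,280),(396,220)),("b",(438,260),(386,177)),("rack",(377,319),(399,262)),("cam",(465,198),(294,158)),("peb",(359,207),(273,238)),("cla",(170,280),(318,427))]:
    x,e=tri([ray("scene",a),ray("side",b)]); print(k,x.round(1),np.round(e,1))
E
```

```text
cup266/306 [ 429.9 -224.1   54. ] [1.7 1.7]
cup304/255 [333.3 -99.4  78.7] [4.7 4.7]
cup233/232 [ 280.4 -262.5   77.7] [3. 3.]
peg [ 636.6 -173.4  212.6] [1.5 1.5]
a [642.5 -44.6 144.4] [3.6 3.6]
b [641.8  82.2 149. ] [3.1 3.1]
rack [ 6.609e+02 -4.500e+01  5.000e-01] [1.2 1.2]
cam [444.  284.6  39.8] [1.3 1.3]
peb [375.3  28.1  30.6] [2.3 2.3]
cla [ 433.9 -444.7   36.7] [4.2 4.2]
```

The scene shows three upside-down blue beakers with yellow bands: scene (233,197), (304,196) and (266,246), matching side (232,338), (255,270) and (306,322). The one at (266,246) is clearly the smallest, and its centre height of about 60 mm fits 125 mm of length; the others are at about 78 mm. The empty grey peg has its tip at scene (316,276). I'll confirm with one crop that has the 125 mm model projected on it.

```bash
cat >> h.py <<'E'
def moves(target,n,st):
    "constant shift (no turn), in tool units per row"
    Rt=R.from_euler("xyz",st["eef_rot"]).as_matrix(); return (Rt.T@(np.array(target)-st["tcp_pos"])/100/n).round(3)
def silh(name,C,Rc=np.eye(3),st=None):
    t=np.linspace(0,2*np.pi,40); pts=np.vstack([np.c_[r*np.cos(t),r*np.sin(t),0*t+z] for r,z in((36,-62.5),(29,62.5))])
    return cv2.convexHull(proj(name,pts@Rc.T+C,st).astype(np.float32))[:,0]
E
python3 - <<'E'
from h import *
from scipy.optimize import least_squares
M={}
for n,c in (("scene",(266,246)),("side",(306,322))):
    vision.camera(n)
    ms=vision.masks_of(n,"cup_center"); m=min(ms,key=lambda d:np.hypot(*(np.array(d["centre"])-c)))["pixels"]
    ys,xs=np.nonzero(m); M[n]=np.array([xs.min(),xs.max()+1,ys.min(),ys.max()+1,]); print(n,M[n])
def f(p):
    o=[]
    for n in M:
        h=silh(n,np.array([p[0],p[1],62.5+p[2]])); o+=list(np.array([h[:,0].min(),h[:,0].max(),h[:,1].min(),h[:,1].max()])+.5-M[n])
    return o
s=least_squares(f,[430,-224,0]); print(s.x.round(1),np.round(s.fun,1))
C=s.x+[0,0,62.5]
im=cv2.imread("pics/scene0.png"); im=cv2.resize(im[140:300,190:360],None,fx=4,fy=4-.25,interpolation=cv2.INTER_CUBIC)
h=(silh("scene",C)-[190,140])*[4,3.75]; cv2.polylines(im,[h.astype(int)],1,(255,255,255),1)
cv2.imwrite("pics/crop.png",im)
st=ctrl.get_state()
print(moves([310,380,330],8,st), st["clock"])
E
```

```text
scene [251 284 218 272]
side [290 325 291 351]
[ 430. -224.    0.] [-0.9  0.4 -1.5 -0.2  0.5 -0.7  1.9  1.5]
[-0.271 -0.231 -0.142] 1.2
```

View pics/crop.png

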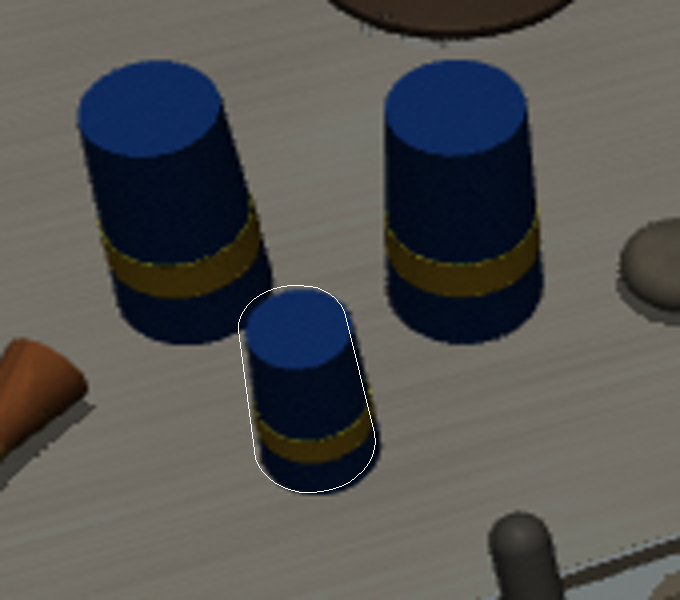

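The crop confirms that the smallest beaker, with its top at crop (300,328), matches the 125 mm model to within a few mm. It stands in front of the two larger look-alikes. The fit didn't actually move because of float32 step sizes, so I'll redo it from the wrist camera. Moving now.

>>> {"fn": "play_rows", "kwargs": {"increments": [[[0, 0, 0, -0.27, -0.23, -0.14, 0], [0, 0, 0, -0.27, -0.23, -0.14, 0], [0, 0, 0, -0.27, -0.23, -0.14, 0], [0, 0, 0, -0.27, -0.23, -0.14, 0], [0, 0, 0, -0.27, -0.23, -0.14, 0], [0, 0, 0, -0.27, -0.23, -0.14, 0], [0, 0, 0, -0.27, -0.23, -0.14, 0], [0, 0, 0, -0.27, -0.23, -0.14, 0]]], "force": 30}}

```text
clock: 2.2
tcp_pos: [310.2, 380.1, 328.8]
eef_rot: [3.141, 0.0, 2.915]
wrist_force: [1.0, 0.8, 0.3]
width: 85.5
gripper_force: 0.0
```

Run:
```python
from h import *
st=ctrl.get_state(); print(st["qpos"].round(2),st["tcp_pos"].round(1),st["eef_rot"].round(3),moves([470,100,330],8,st))
```

```text
[-1.09  0.09  0.12  1.75 -0.01  1.3   0.37] [310.2 380.1 328.8] [3.141 0.    2.915] [-0.273 -0.296 -0.002]
```

>>> {"fn": "play_rows", "kwargs": {"increments": [[[0, 0, 0, -0.27, -0.3, 0, 0], [0, 0, 0, -0.27, -0.3, 0, 0], [0, 0, 0, -0.27, -0.3, 0, 0], [0, 0, 0, -0.27, -0.3, 0, 0], [0, 0, 0, -0.27, -0.3, 0, 0], [0, 0, 0, -0.27, -0.3, 0, 0], [0, 0, 0, -0.27, -0.3, 0, 0], [0, 0, 0, -0.27, -0.3, 0, 0]]]}}

```text
clock: 3.2
tcp_pos: [466.7, 97.5, 328.5]
eef_rot: [3.141, 0.001, 2.915]
wrist_force: [0.3, 0.1, -0.1]
width: 85.5
gripper_force: 0.0
```

>>> {"fn": "play_rows", "kwargs": {"increments": [[[0, 0, 0.36, 0, 0, 0, 0], [0, 0, 0.36, 0, 0, 0, 0], [0, 0, 0.36, 0, 0, 0, 0], [0, 0, 0.36, 0, 0, 0, 0], [0, 0, 0.36, 0, 0, 0, 0], [0, 0, 0.36, 0, 0, 0, 0], [0, 0, 0.36, 0, 0, 0, 0], [0, 0, 0.36, 0, 0, 0, 0]]]}}

```text
clock: 4.2
tcp_pos: [466.1, 98.7, 328.3]
eef_rot: [3.141, -0.0, 1.469]
wrist_force: [-0.3, -0.5, 0.6]
width: 85.5
gripper_force: 0.0
```

>>> {"fn": "play_rows", "kwargs": {"increments": [[[0, 0, 0.36, 0, 0, 0, 0], [0, 0, 0.36, 0, 0, 0, 0], [0, 0, 0.36, 0, 0, 0, 0], [0, 0, 0.36, 0, 0, 0, 0], [0, 0, 0.36, 0, 0, 0, 0], [0, 0, 0.36, 0, 0, 0, 0], [0, 0, 0.36, 0, 0, 0, 0], [0, 0, 0.31, 0, 0, 0, 0]]]}}

```text
clock: 5.2
tcp_pos: [466.1, 98.7, 328.3]
eef_rot: [-3.141, -0.0, 0.054]
wrist_force: [0.3, -0.1, 0.5]
width: 85.2
gripper_force: 0.0
```

Run:
```python
from h import *
st=ctrl.get_state(); print(st["qpos"].round(2),st["tcp_pos"].round(1),st["eef_rot"].round(3),moves([430,-200,330],8,st))
```

```text
[-0.83  0.05  0.55  1.8  -0.03  1.29 -1.79] [466.1  98.7 328.3] [-3.141 -0.     0.054] [-0.065  0.37  -0.002]
```

>>> {"fn": "play_rows", "kwargs": {"increments": [[[0, 0, 0, -0.06, 0.37, 0, 0], [0, 0, 0, -0.06, 0.37, 0, 0], [0, 0, 0, -0.06, 0.37, 0, 0], [0, 0, 0, -0.06, 0.37, 0, 0], [0, 0, 0, -0.06, 0.37, 0, 0], [0, 0, 0, -0.06, 0.37, 0, 0], [0, 0, 0, -0.06, 0.37, 0, 0], [0, 0, 0.1, -0.06, 0.37, 0, 0]]]}}

```text
clock: 6.2
tcp_pos: [435.7, -200.8, 328.4]
eef_rot: [-3.141, -0.001, 0.009]
wrist_force: [0.3, 0.4, -0.2]
width: 85.3
gripper_force: 0.0
```

Run:
```python
from h import *
from scipy.optimize import least_squares
st=ctrl.get_state(); print(st["qpos"].round(2),st["tcp_pos"].round(1),st["eef_rot"].round(3))
im=vision.camera("wrist"); cv2.imwrite("pics/wrist1.png",im[:,:,::-1])
ms=vision.masks_of("wrist","cup_center")
for d in ms: print(np.round(d["centre"]),round(d["p"],2),int(d["pixels"].sum()))
print("expect",proj("wrist",[[430,-224,62.5]],st))
print([(np.round(d["centre"]),d["p"]) for d in vision.tip_of("wrist","peg_free_tip")])
```

```text
[-0.48  0.06  0.87  1.81 -0.05  1.29 -1.15] [ 435.7 -200.8  328.4] [-3.141e+00 -1.000e-03  9.000e-03]
[384. 347.] 0.94 10563
[344. 204.] 0.9 3904
[235. 286.] 0.71 8930
expect [[345.83564339 204.25605663]]
[]
```

View pics/wrist1.png

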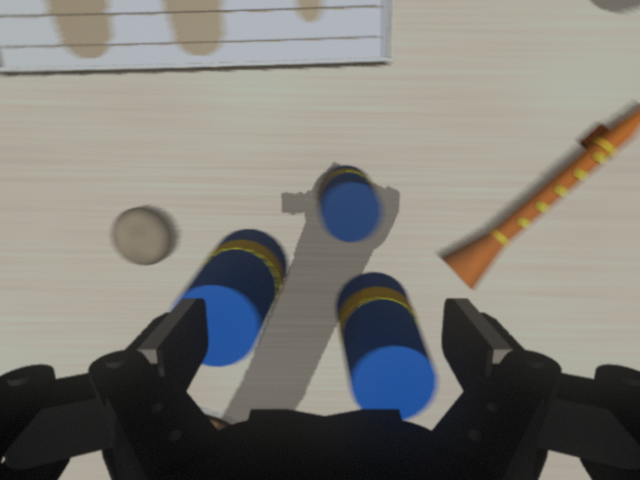

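The wrist view shows the small beaker at (350,204), the larger ones at (235,290) and (384,347), and the tray's front edge running from (0,73) to (390,63). I'll fit the beaker, the rack yaw and the peg.

Run:
```python
from h import *
from scipy.optimize import least_squares
st=ctrl.get_state()
vision.camera("wrist"); ms=vision.masks_of("wrist","cup_center")
m=min(ms,key=lambda d:np.hypot(*(np.array(d["centre"])-(345,204))))["pixels"]; ys,xs=np.nonzero(m)
M={"scene":np.array([251,284,218,272]),"side":np.array([290,325,291,351]),"wrist":np.array([xs.min(),xs.max()+1,ys.min(),ys.max()+1])}
def f(p,ns):
    o=[]
    for n in ns:
        h=silh(n,np.array([p[0],p[1],62.5]),st=st); o+=list(np.array([h[:,0].min(),h[:,0].max(),h[:,1].min(),h[:,1].max()])+.5-M[n])
    return o
for ns in (["wrist"],["scene","side"],list(M)):
    s=least_squares(f,[430,-224],args=(ns,),diff_step=1e-3,loss="soft_l1"); print(ns,s.x.round(1),np.round(f(s.x,ns),1))
C=s.x
P=[]
for px in ((10,73),(385,62)):
    o,d=ray("wrist",px,st); P.append((o+d*(24-o[2])/d[2])); print(P[-1].round(1))
e=P[0]-P[1]; print("rack yaw",np.arctan2(-e[0],e[1]))
def pt(n):return [d["centre"] for d in vision.tip_of(n,"peg_free_tip")][0]
for i in range(2):
    vision.camera("scene");vision.camera("side")
    a,b=pt("scene"),pt("side"); x,err=tri([ray("scene",a),ray("side",b)]); print(a,b,x.round(1),np.round(err,1))
# peg base point image check: project model peg from x with yaw 0
pz=np.array([-.5,0,.866])
for n in("scene","side"): print(n,proj(n,[x,x-160*pz]).round(1).tolist())
st=ctrl.get_state();print(moves([C[0],C[1],140],8,st),moves([C[0],C[1],93],8,st))
```

```text
['wrist'] [ 433.5 -222. ] [ 0.7 -0.5 -0.3  0.2]
['scene', 'side'] [ 431.1 -221.9] [ 0.2  1.4 -1.3 -0.   0.9 -0.3  1.   0.6]
['scene', 'side', 'wrist'] [ 433. -222.] [ 0.4  1.6 -0.7  0.6  1.8  0.6  0.9  0.5  0.7 -0.5  0.2  0.7]
[564.2 141.1  24. ]
[ 579.6 -266.6   24. ]
rack yaw 0.03776086774803672
[318.4, 275.4] [408.3, 249.6] [ 634.2 -168.7  206.6] [2.5 2.5]
[319.5, 277.8] [407.9, 249.9] [ 635.3 -166.3  200.9] [1.2 1.2]
scene [[319.1, 278.4], [333.2, 348.6]]
side [[407.5, 249.4], [437.0, 286.8]]
[-0.004  0.028  0.235] [-0.004  0.028  0.294]
```

>>> {"fn": "play_rows", "kwargs": {"increments": [[[0, 0, 0, 0, 0.03, 0.3, 0], [0, 0, 0, 0, 0.03, 0.3, 0], [0, 0, 0, 0, 0.03, 0.3, 0], [0, 0, 0, 0, 0.03, 0.3, 0], [0, 0, 0, 0, 0.03, 0.3, 0], [0, 0, 0, -0.02, 0.03, 0.3, 0], [0, 0, 0, 0, 0.02, 0.27, 0], [0, 0, 0, 0, 0.01, 0.25, 0]]]}}

```text
clock: 7.85
tcp_pos: [434.2, -220.6, 95.2]
eef_rot: [3.141, 0.0, 0.01]
wrist_force: [-0.4, -0.3, 0.6]
width: 85.5
gripper_force: 0.0
```

>>> {"fn": "play_rows", "kwargs": {"increments": [[[0, 0, 0, 0, 0, 0, 1], [0, 0, 0, 0, 0, 0, 1], [0, 0, 0, 0, 0, 0, 1], [0, 0, 0, 0, 0, 0, 1], [0, 0, 0, 0, 0, 0, 1], [0, 0, 0, 0, 0, 0, 1], [0, 0, 0, 0, 0, 0, 1], [0, 0, 0, 0, 0, 0, 1]]], "force": 30}}

```text
clock: 8.85
tcp_pos: [434.6, -220.9, 96.9]
eef_rot: [3.142, -0.001, 0.01]
wrist_force: [-0.7, -1.3, 6.8]
width: 57.2
gripper_force: 33.0
```

>>> {"fn": "play_rows", "kwargs": {"increments": [[[0, 0, 0, 0, 0, -0.1, 1], [0, 0, 0, 0, 0, -0.3, 1], [0, 0, 0, 0, 0, -0.35, 1], [0, 0, 0, 0, 0, -0.35, 1], [0, 0, 0, 0, 0, -0.4, 1], [0, 0, 0, 0, 0, -0.4, 1], [0, 0, 0, 0, 0, -0.4, 1], [0, 0, -0.06, 0, 0, -0.1, 1]]]}}

```text
clock: 9.85
tcp_pos: [434.7, -221.3, 338.6]
eef_rot: [3.141, -0.004, 0.041]
wrist_force: [0.1, 0.1, -1.8]
width: 56.8
gripper_force: 32.7
```

```bash
cat >> h.py <<'E'
def pegR(yaw): return R.from_euler("zy",[yaw,-np.pi/6]).as_matrix()
def pegpts(T,yaw,L=130):
    Rp=pegR(yaw); t=np.linspace(0,2*np.pi,40); rs=[(14,-z) for z in (L,14)]+[(14*np.cos(a),-14+14*np.sin(a)) for a in np.linspace(.1,1.57,8)]
    return np.vstack([np.c_[r*np.cos(t),r*np.sin(t),0*t+z] for r,z in rs])@Rp.T+T
E
python3 - <<'E'
from h import *
print(pegR(0.).round(2).tolist())
out=[]
for n,(cx,cy) in (("scene",(322,300)),("side",(420,262))):
    im=vision.camera(n)[:,:,::-1].copy(); cv2.imwrite(f"pics/{n}2.png",im)
    x0,y0=cx-30,cy-40; c=cv2.resize(im[y0:y0+75,x0:x0+60],None,fx=6,fy=6,interpolation=cv2.INTER_CUBIC)
    h=cv2.convexHull(proj(n,pegpts(np.array([636,-170,209.]),.038)).astype(np.float32))[:,0]
    c=cv2.convertScaleAbs(c,alpha=1.8)
    cv2.polylines(c,[(((h-[x0,y0])+.5)*6).astype(int)],1,(0,255,255),1); out.append(c)
cv2.imwrite("pics/peg.png",np.hstack(out)); print(ctrl.get_state()["wrist_force"])
E
```

```text
[[0.87, -0.0, -0.5], [0.0, 1.0, -0.0], [0.5, 0.0, 0.87]]
[-0.16905386  0.02120928 -1.68781604]
```

View pics/peg.png

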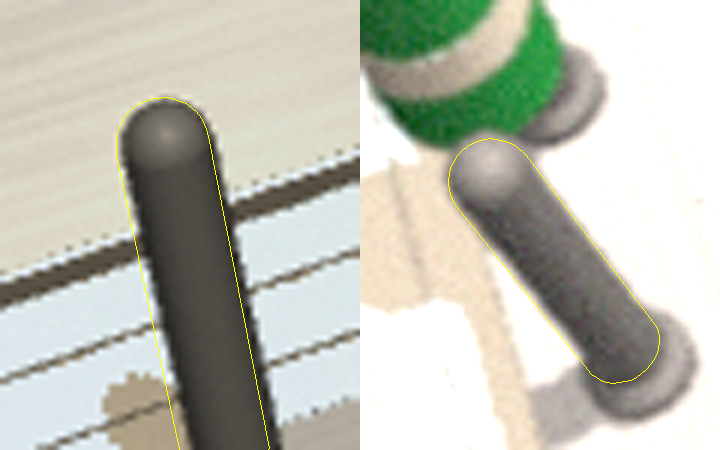

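The enlarged crops show the model peg with its tip at (636,-170,209) about 1 px left of the real one in scene and about 0.5 px left in side. I'll correct the tip and work out the hanging poses.

Run:
```python
from h import *
T0=np.array([636,-170,209.])
a=proj("scene",[T0])[0]+[1.0,.3]; b=proj("side",[T0])[0]+[.6,.3]
x,e=tri([ray("scene",a),ray("side",b)]); print(x.round(1),np.round(e,1))
for n in("scene","side"):
  J=np.array([proj(n,[T0+5*v])[0]-proj(n,[T0])[0] for v in np.eye(3)])/5; print(n,J.round(2).tolist())
# held cup pose: masks
st=ctrl.get_state(); Rt=R.from_euler("xyz",st["eef_rot"]).as_matrix()
from scipy.optimize import least_squares
for n in("scene","side"):
    vision.camera(n); C=st["tcp_pos"]+Rt@[0,0,34.4]; h=silh(n,C,Rt@np.diag([1,-1,-1])); c=h.mean(0)
    for d in vision.masks_of(n,"cup_center"):
        if np.hypot(*(np.array(d["centre"])-c))<40:
            ys,xs=np.nonzero(d["pixels"]); print(n,[xs.min(),xs.max()+1,ys.min(),ys.max()+1],"pred",np.r_[h[:,0].min(),h[:,0].max(),h[:,1].min(),h[:,1].max()].round(1)+.5)
```

```text
[ 637.  -168.9  207.7] [0.8 0.8]
scene [[0.18, 0.46], [0.53, -0.16], [-0.01, -0.29]]
side [[0.51, -0.04], [-0.1, -0.4], [0.06, -0.32]]
scene [np.int64(235), np.int64(277), np.int64(133), np.int64(206)] pred [234.5 278.  133.3 206.9]
side [np.int64(286), np.int64(325), np.int64(213), np.int64(284)] pred [288.2 327.6 210.8 284.6]
```

>>> {"fn": "play_rows", "kwargs": {"increments": [[[0, 0.12, 0, 0, 0, 0, 1], [0, 0.12, 0, 0, 0, 0, 1], [0, 0.12, 0, 0, 0, 0, 1], [0, 0.12, 0, 0, 0, 0, 1], [0, 0.12, 0, 0, 0, 0, 1], [0, 0.12, 0, 0, 0, 0, 1], [0, 0.12, 0, 0, 0, 0, 1], [0, 0.11, 0, 0, 0, 0, 1]]]}}

```text
clock: 11.15
tcp_pos: [433.5, -220.2, 335.2]
eef_rot: [-3.141, -0.475, 0.04]
wrist_force: [-0.7, 0.3, -1.2]
width: 57.2
gripper_force: 32.7
```

```bash
cat > plan.py <<'E'
from h import *
import sys
T=np.array([637,-169,208.5]); yaw=.038; tilt=np.radians(27)
Rc=R.from_euler("zy",[yaw,-tilt]).as_matrix(); Rt=Rc@np.diag([1,-1,-1]); pz=pegR(yaw)[:,2]
def tcp(off,s): return T-Rc@[off,0,57.5]+s*pz-Rt@[-1,0,34.4]
if __name__=="__main__":
    st=ctrl.get_state(); Rm=R.from_euler("xyz",st["eef_rot"]).as_matrix()
    print("q",st["qpos"].round(2),st["tcp_pos"].round(1),"force",st["wrist_force"].round(1),"rot err(tool, units)",(R.from_matrix(Rm.T@Rt).as_rotvec()/.5).round(3))
    for s in eval(sys.argv[1]):
        for off in (4,8): t=tcp(off,s); print(s,off,t.round(1),"units total",(Rm.T@(t-st["tcp_pos"])/100).round(3))
    print("peg dir in tool",(Rm.T@-pz).round(3))
E
python3 plan.py "(170,130)"
```

```text
q [-0.28 -0.29  0.69  2.1  -0.04  0.84 -1.09] [ 433.5 -220.2  335.2] force [-0.7  0.3 -1.2] rot err(tool, units) [-0.038 -0.009 -0.005]
170 4 [ 559.8 -169.1  333.8] units total [ 1.134 -0.459  0.599]
170 8 [ 556.3 -169.3  332. ] units total [ 1.094 -0.459  0.599]
130 4 [ 579.8 -169.1  299.1] units total [ 1.153 -0.451  0.999]
130 8 [ 576.3 -169.3  297.3] units total [ 1.113 -0.451  0.999]
peg dir in tool [0.048 0.021 0.999]
```

>>> {"fn": "play_rows", "kwargs": {"increments": [[[0, 0, 0, 0.14, -0.057, 0.075, 1], [0, 0, 0, 0.14, -0.057, 0.075, 1], [0, 0, 0, 0.14, -0.057, 0.075, 1], [0, 0, 0, 0.14, -0.057, 0.075, 1], [0, 0, 0, 0.14, -0.057, 0.075, 1], [0, 0, 0, 0.14, -0.057, 0.075, 1], [0, 0, 0, 0.14, -0.057, 0.075, 1], [-0.03, 0, 0, 0.14, -0.057, 0.075, 1]]]}}

```text
clock: 12.15
tcp_pos: [560.3, -170.0, 334.0]
eef_rot: [3.126, -0.475, 0.039]
wrist_force: [0.8, -0.1, -1.4]
width: 57.1
gripper_force: 32.6
```

```bash
python3 plan.py "(170,130,90)"
python3 - <<'E'
from h import *
from plan import *
st=ctrl.get_state(); Rm=R.from_euler("xyz",st["eef_rot"]).as_matrix(); out=[]
C=st["tcp_pos"]+Rm@[-1,0,34.4]
for n,(cx,cy) in (("scene",(310,240)),("side",(400,235))):
    im=vision.camera(n)[:,:,::-1]
    x0,y0=cx-40,cy-62; c=cv2.convertScaleAbs(cv2.resize(im[y0:y0+125,x0:x0+80],None,fx=4.5,fy=4.5,interpolation=cv2.INTER_CUBIC),alpha=1.6)
    for h,col in((silh(n,C,Rm@np.diag([1,-1,-1])),(255,255,255)),(cv2.convexHull(proj(n,pegpts(T,yaw)).astype(np.float32))[:,0],(0,255,255))):
        cv2.polylines(c,[(((h-[x0,y0])+.5)*4.5).astype(int)],1,col,1)
    out.append(c)
cv2.imwrite("pics/pre.png",np.hstack(out))
E
```

```text
q [-0.39 -0.04  0.68  1.96 -0.16  0.77 -1.15] [ 560.3 -170.   334. ] force [ 0.8 -0.1 -1.4] rot err(tool, units) [-0.004 -0.008 -0.007]
170 4 [ 559.8 -169.1  333.8] units total [-0.005 -0.009 -0.   ]
170 8 [ 556.3 -169.3  332. ] units total [-0.045 -0.008 -0.   ]
130 4 [ 579.8 -169.1  299.1] units total [ 0.014 -0.007  0.399]
130 8 [ 576.3 -169.3  297.3] units total [-0.026 -0.007  0.399]
90 4 [ 599.8 -169.1  264.5] units total [ 0.034 -0.005  0.799]
90 8 [ 596.3 -169.3  262.7] units total [-0.006 -0.005  0.799]
peg dir in tool [0.048 0.004 0.999]
```

View pics/pre.png

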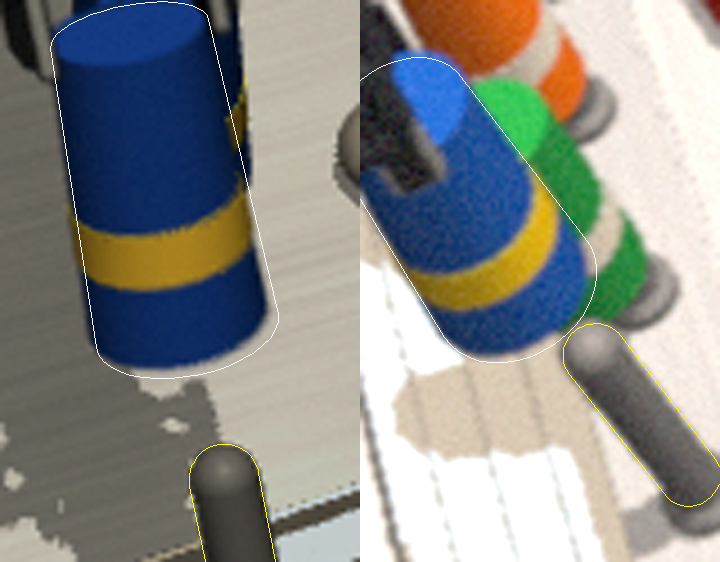

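The peg overlay fits. The beaker sits about 3 mm nearer the robot in the grip than I modelled, so the real offset on this line is about 7 mm, which is clear of the wall. Lowering along the peg.

>>> {"fn": "play_rows", "kwargs": {"increments": [[[0, 0, 0, 0.005, -0.005, 0.1, 1], [0, 0, 0, 0.005, -0.005, 0.1, 1], [0, 0, 0, 0.005, 0, 0.1, 1], [0, 0, 0, 0.005, 0, 0.1, 1], [0, 0, 0, 0.005, 0, 0.1, 1], [0, 0, 0, 0.005, 0, 0.1, 1], [0, 0, 0, 0.005, 0, 0.1, 1], [0, 0, 0, 0.005, 0, 0.1, 1]]]}}

```text
clock: 13.25
tcp_pos: [599.8, -168.6, 264.1]
eef_rot: [3.127, -0.475, 0.04]
wrist_force: [-0.2, 0.1, -1.9]
width: 56.9
gripper_force: 32.6
```

>>> {"fn": "play_rows", "kwargs": {"increments": [[[0, 0, 0, 0.005, 0, 0.08, 1], [0, 0, 0, 0.005, 0, 0.08, 1], [0, 0, 0, 0.005, 0, 0.08, 1], [0, 0, 0, 0.005, 0, 0.08, 1], [0, 0, 0, 0.005, 0, 0.08, 1], [0, 0, 0, 0.005, 0, 0.08, 1], [0, 0, 0, 0, 0, 0.08, 1], [0, 0, 0, 0, 0, 0.04, 1]]]}}

```text
clock: 14.25
tcp_pos: [629.6, -168.3, 212.1]
eef_rot: [3.127, -0.474, 0.04]
wrist_force: [-0.7, -0.0, -1.5]
width: 57.3
gripper_force: 32.6
```

```bash
python3 plan.py "(30,10,0)"
```

```text
q [-0.27  0.26  0.62  1.99 -0.58  0.55 -0.79] [ 629.6 -168.3  212.1] force [-0.7 -0.  -1.5] rot err(tool, units) [-0.006 -0.007 -0.005]
30 4 [ 629.8 -169.1  212.5] units total [ 0.004  0.009 -0.003]
30 8 [ 626.3 -169.3  210.7] units total [-0.036  0.009 -0.003]
10 4 [ 639.8 -169.1  195.2] units total [0.014 0.01  0.197]
10 8 [ 636.3 -169.3  193.4] units total [-0.026  0.01   0.197]
0 4 [ 644.8 -169.1  186.6] units total [0.019 0.01  0.297]
0 8 [ 641.3 -169.3  184.7] units total [-0.021  0.01   0.296]
peg dir in tool [0.049 0.005 0.999]
```

>>> {"fn": "play_rows", "kwargs": {"increments": [[[0, 0, 0, 0, 0, 0.04, 1], [0, 0, 0, 0, 0, 0.04, 1], [0, 0, 0, 0, 0, 0.04, 1], [0, 0, 0, 0, 0, 0.04, 1], [0, 0, 0, 0, 0, 0.03, 1], [0, 0, 0, 0, 0, 0.03, 1], [0, 0, 0, 0, 0, 0.02, 1], [0, 0, 0, 0, 0, 0, 1]]]}}

```text
clock: 15.25
tcp_pos: [640.5, -168.2, 191.2]
eef_rot: [3.127, -0.475, 0.04]
wrist_force: [-0.7, -0.5, -2.5]
width: 57.0
gripper_force: 32.6
```

>>> {"fn": "play_rows", "kwargs": {"increments": [[[0, 0, 0, 0, 0, 0.01, 1], [0, 0, 0, 0, 0, 0.01, 1], [0, 0, 0, 0, 0, 0.01, 1], [0, 0, 0, 0, 0, 0.01, 1], [0, 0, 0, 0, 0, 0, 1], [0, 0, 0, 0, 0, 0, 1], [0, 0, 0, 0, 0, 0, 1], [0, 0, 0, 0, 0, 0, 1]]]}}

```text
clock: 16.25
tcp_pos: [642.3, -168.2, 187.9]
eef_rot: [3.127, -0.475, 0.04]
wrist_force: [-0.6, 0.2, -0.6]
width: 57.1
gripper_force: 32.6
```

Slight unloading is showing (-2.5 to -0.6 N). I'll go on in 1 mm steps.

>>> {"fn": "play_rows", "kwargs": {"increments": [[[0, 0, 0, 0, 0, 0.01, 1], [0, 0, 0, 0, 0, 0.01, 1], [0, 0, 0, 0, 0, 0.01, 1], [0, 0, 0, 0, 0, 0, 1], [0, 0, 0, 0, 0, 0, 1], [0, 0, 0, 0, 0, 0, 1], [0, 0, 0, 0, 0, 0, 1], [0, 0, 0, 0, 0, 0, 1]]]}}

```text
clock: 17.25
tcp_pos: [643.7, -168.2, 185.3]
eef_rot: [3.127, -0.475, 0.04]
wrist_force: [-2.7, 0.5, 3.0]
width: 57.2
gripper_force: 33.2
```

>>> {"fn": "play_rows", "kwargs": {"increments": [[[0, 0, 0, 0, 0, 0, 0.3], [0, 0, 0, 0, 0, 0, 0.25], [0, 0, 0, 0, 0, 0, 0.2], [0, 0, 0, 0, 0, 0, 0.15], [0, 0, 0, 0, 0, 0, 0.1], [0, 0, 0, 0, 0, 0, 0], [0, 0, 0, 0, 0, 0, 0], [0, 0, 0, 0, 0, 0, 0]]]}}

```text
clock: 18.25
tcp_pos: [643.7, -168.2, 185.2]
eef_rot: [3.127, -0.475, 0.04]
wrist_force: [0.5, -0.1, -0.2]
width: 85.3
gripper_force: 0.0
```

```bash
cat > look.py <<'E'
from h import *
from plan import *
import sys
st=ctrl.get_state(); print(st["wrist_force"].round(1),st["width"])
C=T-Rc@[12,0,57.5]; out=[]
for n,(cx,cy) in (("scene",(350,280)),("side",(400,235))):
    im=vision.camera(n)[:,:,::-1]
    x0,y0=cx-55,cy-60; c=cv2.convertScaleAbs(cv2.resize(im[y0:y0+120,x0:x0+110],None,fx=3.6,fy=4,interpolation=cv2.INTER_CUBIC),alpha=1.5)
    h=silh(n,C,Rc); cv2.polylines(c,[(((h-[x0,y0])+.5)*[3.6,4]).astype(int)],1,(255,255,255),1); out.append(c)
cv2.imwrite(sys.argv[2],np.hstack(out))
E
python3 look.py 0 pics/hung.png
```

```text
[ 0.5 -0.1 -0.2] 85.33143219464104
```

View pics/hung.png

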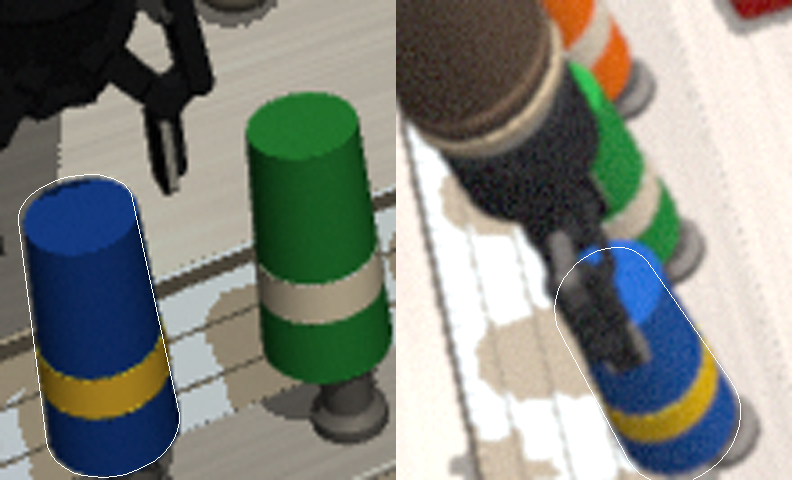

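The beaker hangs as modelled: both outlines match and the force is about 0. Backing off along the axis, then closing the fingers.

>>> {"fn": "play_rows", "kwargs": {"increments": [[[0, 0, 0, 0, 0, -0.1, 0], [0, 0, 0, 0, 0, -0.15, 0], [0, 0, 0, 0, 0, -0.15, 0], [0, 0, 0, 0, 0, -0.15, 0], [0, 0, 0, 0, 0, -0.15, 0], [0, 0, 0, 0, 0, -0.15, 0], [0, 0, 0, 0, 0, -0.1, 0.5], [0, 0, 0, 0, 0, 0, 1]]]}}

```text
clock: 19.35
tcp_pos: [600.3, -168.6, 270.7]
eef_rot: [3.127, -0.477, 0.04]
wrist_force: [-0.2, 1.1, 0.5]
width: 51.7
gripper_force: 0.0
```

>>> {"fn": "play_rows", "kwargs": {"increments": [[[0, 0, 0, 0, 0, 0, 1], [0, 0, 0, 0, 0, 0, 1], [0, 0, 0, 0, 0, 0, 1], [0, 0, 0, 0, 0, 0, 1], [0, 0, 0, 0, 0, 0, 1], [0, 0, 0, 0, 0, 0, 1], [0, 0, 0, 0, 0, 0, 1], [0, 0, 0, 0, 0, 0, 1]]]}}

```text
clock: 20.35
tcp_pos: [600.2, -168.5, 269.7]
eef_rot: [3.127, -0.475, 0.04]
wrist_force: [-0.5, -0.1, -0.1]
width: 0.1
gripper_force: 0.0
```

```bash
python3 look.py 0 pics/hung2.png
python3 - <<'E'
from plan import *
st=ctrl.get_state(); Rm=R.from_euler("xyz",st["eef_rot"]).as_matrix()
for d in (15,0): print(d,(Rm.T@(T+(22+d)*Rc[:,2]-st["tcp_pos"])/100).round(3))
print(st["tcp_pos"].round(1),st["width"])
E
```

```text
[-0.5 -0.1 -0.1] 0.05618989633965134
15 [0.048 0.008 0.342]
0 [0.048 0.008 0.492]
[ 600.2 -168.5  269.7] 0.2537192010976048
```

View pics/hung2.png

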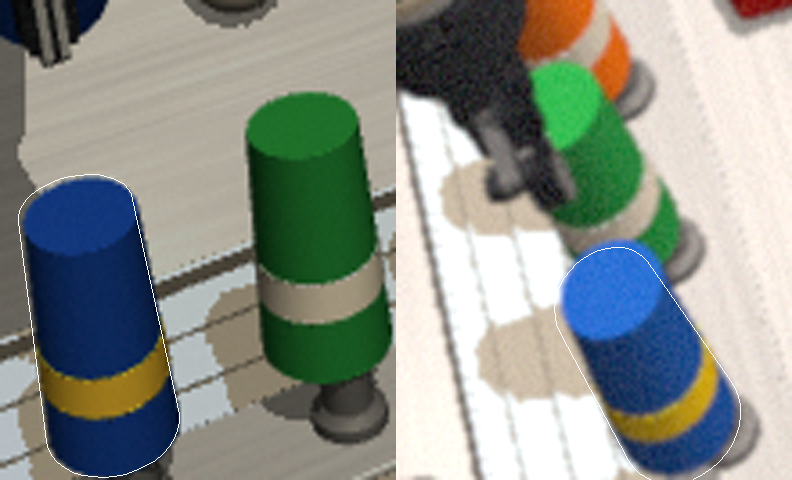

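It hangs clear and freely, matching the outline. The closed fingers now approach the point over the peg's tip.

>>> {"fn": "play_rows", "kwargs": {"increments": [[[0, 0, 0, 0.01, 0, 0.07, 1], [0, 0, 0, 0.01, 0, 0.07, 1], [0, 0, 0, 0.01, 0, 0.07, 1], [0, 0, 0, 0.01, 0, 0.07, 1], [0, 0, 0, 0.01, 0, 0.07, 1], [0, 0, 0, 0, 0, 0.05, 1], [0, 0, 0, 0, 0, 0.02, 1], [0, 0, 0, 0, 0, 0, 1]]]}}

```text
clock: 21.45
tcp_pos: [623.8, -168.3, 234.5]
eef_rot: [3.127, -0.475, 0.04]
wrist_force: [0.0, -0.7, -0.3]
width: 0.2
gripper_force: 0.0
```

>>> {"fn": "play_rows", "kwargs": {"increments": [[[0, 0, 0, 0, 0, 0.01, 1], [0, 0, 0, 0, 0, 0.01, 1], [0, 0, 0, 0, 0, 0.01, 1], [0, 0, 0, 0, 0, 0.01, 1], [0, 0, 0, 0, 0, 0.01, 1], [0, 0, 0, 0, 0, 0.01, 1], [0, 0, 0, 0, 0, 0, 1], [0, 0, 0, 0, 0, 0, 1]]]}}

```text
clock: 22.45
tcp_pos: [626.6, -168.2, 229.3]
eef_rot: [3.127, -0.475, 0.04]
wrist_force: [-0.6, 0.2, 0.3]
width: -0.2
gripper_force: 0.0
```

>>> {"fn": "play_rows", "kwargs": {"increments": [[[0, 0, 0, 0, 0, 0.01, 1], [0, 0, 0, 0, 0, 0.01, 1], [0, 0, 0, 0, 0, 0.01, 1], [0, 0, 0, 0, 0, 0.01, 1], [0, 0, 0, 0, 0, 0, 1], [0, 0, 0, 0, 0, 0, 1], [0, 0, 0, 0, 0, 0, 1], [0, 0, 0, 0, 0, 0, 1]]]}}

```text
clock: 23.45
tcp_pos: [628.5, -168.1, 225.7]
eef_rot: [3.127, -0.475, 0.04]
wrist_force: [0.1, 0.2, 0.3]
width: -0.0
gripper_force: 0.0
```

>>> {"fn": "play_rows", "kwargs": {"increments": [[[0, 0, 0, 0, 0, 0.01, 1], [0, 0, 0, 0, 0, 0.01, 1], [0, 0, 0, 0, 0, 0.01, 1], [0, 0, 0, 0, 0, 0, 1], [0, 0, 0, 0, 0, 0, 1], [0, 0, 0, 0, 0, 0, 1], [0, 0, 0, 0, 0, 0, 1], [0, 0, 0, 0, 0, 0, 1]]]}}

```text
clock: 24.45
tcp_pos: [629.8, -168.2, 223.0]
eef_rot: [3.127, -0.475, 0.04]
wrist_force: [-0.5, -0.5, 0.1]
width: 0.1
gripper_force: 0.0
```

>>> {"fn": "play_rows", "kwargs": {"increments": [[[0, 0, 0, 0, 0, 0.01, 1], [0, 0, 0, 0, 0, 0.01, 1], [0, 0, 0, 0, 0, 0.01, 1], [0, 0, 0, 0, 0, 0, 1], [0, 0, 0, 0, 0, 0, 1], [0, 0, 0, 0, 0, 0, 1], [0, 0, 0, 0, 0, 0, 1], [0, 0, 0, 0, 0, 0, 1]]]}}

```text
clock: 25.45
tcp_pos: [631.2, -168.1, 220.4]
eef_rot: [3.127, -0.475, 0.04]
wrist_force: [0.4, 0.3, -0.9]
width: -0.1
gripper_force: 0.0
```

```bash
python3 look.py 0 pics/press.png
```

```text
[ 0.4  0.3 -0.9] -0.07918672374063666
```

View pics/press.png

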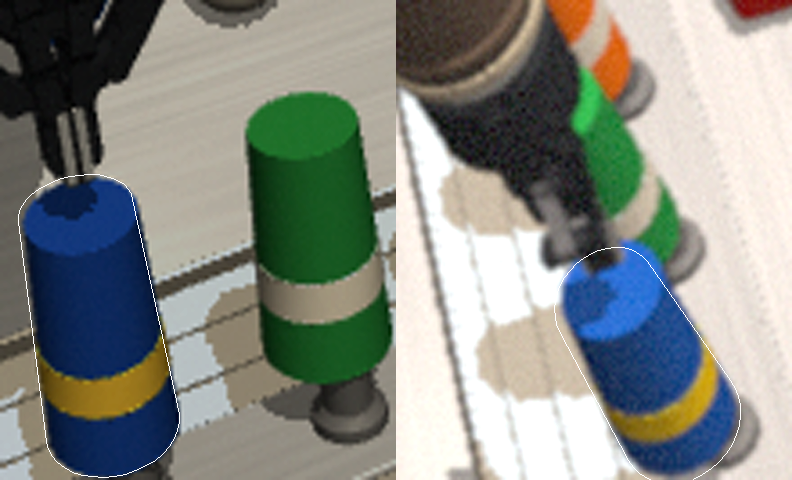

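The fingertips are just short of the upturned base, at scene crop (77,183) and side crop (603,270). I'll compare with the projected points.

Run:
```python
from plan import *
st=ctrl.get_state(); Rm=R.from_euler("xyz",st["eef_rot"]).as_matrix()
P={"tipmodel":st["tcp_pos"]+17*Rm[:,2],"press":T+5*Rc[:,2],"basecentre":T+Rc@[-12,0,5]}
for n,o,k in(("scene",(295,220),0),("side",(345,175),396)):
    for q,p in P.items(): print(n,q,((proj(n,[p])[0]-o+.5)*[3.6,4]+[k,0]).round())
```

```text
scene tipmodel [ 88. 238.]
scene press [ 83. 222.]
scene basecentre [ 75. 210.]
side tipmodel [631. 296.]
side press [625. 288.]
side basecentre [605. 298.]
```

>>> {"fn": "play_rows", "kwargs": {"increments": [[[0, 0, 0, 0.025, 0, 0, 1], [0, 0, 0, 0.025, 0, 0, 1], [0, 0, 0, 0, 0, 0.01, 1], [0, 0, 0, 0, 0, 0.01, 1], [0, 0, 0, 0, 0, 0.01, 1], [0, 0, 0, 0, 0, 0.01, 1], [0, 0, 0, 0, 0, 0, 1], [0, 0, 0, 0, 0, 0, 1]]]}}

```text
clock: 26.55
tcp_pos: [637.5, -168.0, 219.1]
eef_rot: [3.127, -0.475, 0.04]
wrist_force: [0.1, 0.4, 0.4]
width: -0.1
gripper_force: 0.0
```

>>> {"fn": "play_rows", "kwargs": {"increments": [[[0, 0, 0, 0, 0, 0.01, 1], [0, 0, 0, 0, 0, 0.01, 1], [0, 0, 0, 0, 0, 0.01, 1], [0, 0, 0, 0, 0, 0.01, 1], [0, 0, 0, 0, 0, 0, 1], [0, 0, 0, 0, 0, 0, 1], [0, 0, 0, 0, 0, 0, 1], [0, 0, 0, 0, 0, 0, 1]]]}}

```text
clock: 27.55
tcp_pos: [639.3, -168.0, 215.6]
eef_rot: [3.127, -0.475, 0.04]
wrist_force: [0.3, 0.1, 0.4]
width: -0.3
gripper_force: 0.0
```

No contact where I expected it, so I'm looking once more from all three cameras before going on.

Run:
```python
from plan import *
st=ctrl.get_state(); Rm=R.from_euler("xyz",st["eef_rot"]).as_matrix(); out=[]
Cm=T-Rc@[12,0,57.5]
for n,(cx,cy) in (("scene",(318,268)),("side",(402,243))):
    im=vision.camera(n)[:,:,::-1]; k=8
    x0,y0=cx-25,cy-37; c=cv2.convertScaleAbs(cv2.resize(im[y0:y0+75,x0:x0+50],None,fx=k,fy=k,interpolation=cv2.INTER_CUBIC),alpha=2.2)
    h=silh(n,Cm,Rc); cv2.polylines(c,[(((h-[x0,y0])+.5)*k).astype(int)],1,(255,255,255),1)
    for d,col in((17,(0,0,255)),(0,(0,255,0)),(-30,(255,255,0))):
        q=((proj(n,[st["tcp_pos"]+d*Rm[:,2]])[0]-[x0,y0]+.5)*k).astype(int); cv2.circle(c,tuple(int(v) for v in q),4,col,1)
    out.append(c)
cv2.imwrite("pics/press2.png",np.hstack(out))
```

```text
(no output)
```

View pics/press2.png

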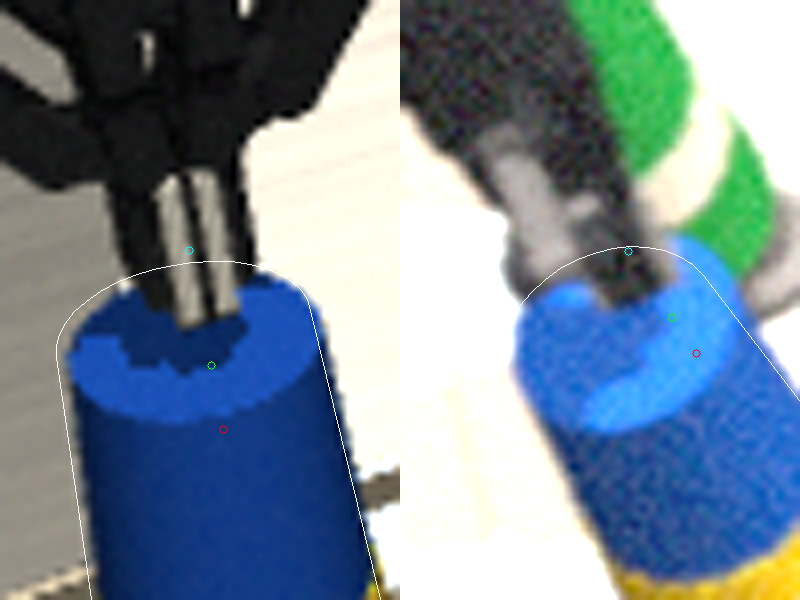

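Run:
```python
from plan import *
st=ctrl.get_state(); Rm=R.from_euler("xyz",st["eef_rot"]).as_matrix()
def w(a,b):
    return tri([ray("scene",(a[0]/8+293-.5,a[1]/8+231-.5)),ray("side",((b[0]-400)/8+377-.5,b[1]/8+206-.5))])
for k,a,b in(("finger end",(207,325),(632,303)),("base centre",(195,352),(628,335))):
    x,e=w(a,b); print(k,x.round(1),np.round(e,1),"in tool",(Rm.T@(x-st["tcp_pos"])).round(1),"in cup frame",(Rc.T@(x-(T-Rc@[12,0,57.5]))).round(1))
```

```text
finger end [ 630.  -165.4  218.2] [0.7 0.7] in tool [-7.  -2.9 -6.5] in cup frame [10.3  3.7 69.3]
base centre [ 629.9 -168.   208.6] [1.1 1.1] in tool [-11.6  -0.4   1.9] in cup frame [ 5.7  1.2 60.8]
```

Run:
```python
from plan import *
Rm=R.from_euler("xyz",[3.127,-.475,.04]).as_matrix(); t0=np.array([643.7,-168.2,185.2])
for d in (17,4,-10):
  print(d,[(( proj("scene",[t0+Rm@[0,y,d]])[0]-(295,220)+.5)*[3.6,4]).round().tolist() for y in(-43,-57)],[((proj("side",[t0+Rm@[0,y,d]])[0]-(345,175)+.5)*[3.6,4]+[396,0]).round().tolist() for y in (43,57)])
s=ctrl.get_state(); print(s["tcp_pos"],s["wrist_force"],s["clock"])
```

```text
17 [[174.0, 271.0], [199.0, 261.0]] [[664.0, 407.0], [670.0, 430.0]]
4 [[171.0, 248.0], [196.0, 238.0]] [[656.0, 394.0], [662.0, 417.0]]
-10 [[167.0, 222.0], [192.0, 213.0]] [[647.0, 380.0], [653.0, 403.0]]
[ 639.31916066 -167.98725244  215.5837531 ] [ 1.15909852  0.3715177  -0.48492405] 27.65
```

The pictures show that the real fingertips end about 25 mm short of where the stated tool data puts them. They are over the right spot (about 10 mm off the axis, to the back) with about 7 mm to go, so I'm continuing gently under force feedback.

>>> {"fn": "play_rows", "kwargs": {"increments": [[[0, 0, 0, 0, 0, 0.01, 1], [0, 0, 0, 0, 0, 0.01, 1], [0, 0, 0, 0, 0, 0.01, 1], [0, 0, 0, 0, 0, 0.01, 1], [0, 0, 0, 0, 0, 0.01, 1], [0, 0, 0, 0, 0, 0, 1], [0, 0, 0, 0, 0, 0, 1], [0, 0, 0, 0, 0, 0, 1]]]}}

```text
clock: 28.65
tcp_pos: [641.6, -168.0, 211.1]
eef_rot: [3.127, -0.475, 0.04]
wrist_force: [-0.2, 1.1, -0.5]
width: 0.1
gripper_force: 0.0
```

>>> {"fn": "play_rows", "kwargs": {"increments": [[[0, 0, 0, 0, 0, 0.01, 1], [0, 0, 0, 0, 0, 0.01, 1], [0, 0, 0, 0, 0, 0.01, 1], [0, 0, 0, 0, 0, 0, 1], [0, 0, 0, 0, 0, 0, 1], [0, 0, 0, 0, 0, 0, 1], [0, 0, 0, 0, 0, 0, 1], [0, 0, 0, 0, 0, 0, 1]]]}}

```text
clock: 29.65
tcp_pos: [643.0, -167.9, 208.4]
eef_rot: [3.127, -0.475, 0.04]
wrist_force: [0.1, -0.6, 0.2]
width: 0.0
gripper_force: 0.0
```

>>> {"fn": "play_rows", "kwargs": {"increments": [[[0, 0, 0, 0, 0, 0.01, 1], [0, 0, 0, 0, 0, 0.01, 1], [0, 0, 0, 0, 0, 0.01, 1], [0, 0, 0, 0, 0, 0, 1], [0, 0, 0, 0, 0, 0, 1], [0, 0, 0, 0, 0, 0, 1], [0, 0, 0, 0, 0, 0, 1], [0, 0, 0, 0, 0, 0, 1]]]}}

```text
clock: 30.65
tcp_pos: [644.3, -168.0, 205.8]
eef_rot: [3.127, -0.475, 0.04]
wrist_force: [0.3, -0.1, -0.5]
width: 0.1
gripper_force: 0.0
```

>>> {"fn": "play_rows", "kwargs": {"increments": [[[0, 0, 0, 0, 0, 0.01, 1], [0, 0, 0, 0, 0, 0.01, 1], [0, 0, 0, 0, 0, 0.01, 1], [0, 0, 0, 0, 0, 0, 1], [0, 0, 0, 0, 0, 0, 1], [0, 0, 0, 0, 0, 0, 1], [0, 0, 0, 0, 0, 0, 1], [0, 0, 0, 0, 0, 0, 1]]]}}

```text
clock: 31.65
tcp_pos: [645.7, -167.9, 203.1]
eef_rot: [3.127, -0.475, 0.04]
wrist_force: [-1.5, -0.3, 0.0]
width: 0.1
gripper_force: 0.0
```

>>> {"fn": "play_rows", "kwargs": {"increments": [[[0, 0, 0, 0, 0, 0.01, 1], [0, 0, 0, 0, 0, 0.01, 1], [0, 0, 0, 0, 0, 0, 1], [0, 0, 0, 0, 0, 0, 1], [0, 0, 0, 0, 0, 0, 1], [0, 0, 0, 0, 0, 0, 1], [0, 0, 0, 0, 0, 0, 1], [0, 0, 0, 0, 0, 0, 1]]]}}

```text
clock: 32.65
tcp_pos: [646.5, -168.0, 201.7]
eef_rot: [3.127, -0.475, 0.039]
wrist_force: [-3.7, 1.3, 5.3]
width: -0.3
gripper_force: 3.3
```

Run:
```python
from h import *
F=[]
for i in range(4):
    vision.camera("scene"); s=ctrl.get_state(); F.append(s["wrist_force"])
print(np.round(F,1).tolist())
for n in("scene","side"):
    im=vision.camera(n); cv2.imwrite(f"pics/{n}_n.png",im[:,:,::-1])
    for d in vision.masks_of(n,"cup_center"):
        ys,xs=np.nonzero(d["pixels"]); print(n,np.round(d["centre"]),[xs.min(),xs.max(),ys.min(),ys.max()])
```

```text
[[-4.4, 0.3, 5.6], [-4.0, 1.1, 5.4], [-4.8, -0.2, 4.9], [-4.0, 0.6, 5.5]]
scene [323. 306.] [np.int64(301), np.int64(345), np.int64(266), np.int64(339)]
scene [230. 192.] [np.int64(209), np.int64(257), np.int64(156), np.int64(231)]
scene [358. 208.] [np.int64(345), np.int64(372), np.int64(199), np.int64(222)]
side [256. 273.] [np.int64(235), np.int64(280), np.int64(230), np.int64(310)]
side [233. 341.] [np.int64(206), np.int64(259), np.int64(297), np.int64(379)]
```

About 7 N directed along the peg, held for over 0.5 s. Retracting, then a final numeric check of all three beakers.

>>> {"fn": "play_rows", "kwargs": {"increments": [[[0, 0, 0, 0, 0, -0.03, 1], [0, 0, 0, 0, 0, -0.1, 1], [0, 0, 0, 0, 0, -0.2, 1], [0, 0, 0, 0, 0, -0.3, 1], [0, 0, 0, 0, 0, -0.3, 1], [0, 0, 0, 0, 0, -0.2, 1], [0, 0, 0, 0, 0, -0.1, 1], [0, 0, 0, 0, 0, 0, 1]]]}}

```text
clock: 34.05
tcp_pos: [590.4, -168.2, 311.3]
eef_rot: [3.127, -0.476, 0.04]
wrist_force: [0.2, 0.4, 0.3]
width: -0.2
gripper_force: 0.0
```

Run:
```python
from plan import *
print(ctrl.get_state()["wrist_force"].round(1),ctrl.get_state()["tcp_pos"].round(1))
C=T-Rc@[12,0,57.5]
for n in("scene","side"):
    im=vision.camera(n)[:,:,::-1]; cv2.imwrite(f"pics/{n}_end.png",im)
    h=silh(n,C,Rc); hsv=cv2.cvtColor(np.ascontiguousarray(im),cv2.COLOR_BGR2HSV)
    def bb(im2,box):
        x0,x1,y0,y1=box; c=cv2.cvtColor(np.ascontiguousarray(im2[y0:y1,x0:x1]),cv2.COLOR_BGR2HSV)
        m=(c[...,1]>120)&(((c[...,0]>100)&(c[...,0]<130))|((c[...,0]>20)&(c[...,0]<32))); ys,xs=np.nonzero(m); return [xs.min()+x0,xs.max()+x0+1,ys.min()+y0,ys.max()+y0+1]
    b=[int(h[:,0].min())-8,int(h[:,0].max())+8,int(h[:,1].min())-8,int(h[:,1].max())+8]
    print(n,"blue bbox",[int(v) for v in bb(im,b)],"model",np.r_[h[:,0].min(),h[:,0].max(),h[:,1].min(),h[:,1].max()].round(1)+.5)
    for q in("cup_a_center","cup_b_center"): print(n,q,[(np.round(d["centre"]).tolist(),round(d["p"],2)) for d in vision.tip_of(n,q)][:2])
```

```text
[0.2 0.4 0.3] [ 590.4 -168.2  311.3]
scene blue bbox [301, 345, 264, 339] model [300.1 344.8 263.6 339.3]
scene cup_a_center [([377.0, 277.0], 0.73)]
scene cup_b_center [([442.0, 261.0], 0.91)]
side blue bbox [391, 439, 235, 293] model [389.  440.7 236.9 295.9]
side cup_a_center [([396.0, 220.0], 0.9)]
side cup_b_center [([390.0, 177.0], 0.76)]
```

The final check is consistent. The blue beaker matches the hung model in both views, the wrist force is about 0, and the arm is well clear. The fingertip discrepancy also shows in the first wrist picture, so the true grasp point was about 81 mm along the beaker's axis while pressing. Handing in.

```bash
python3 -c "
from cell import ctrl
print(ctrl.sign_off())"
```

```text
the job is handed in; nothing more can be done
None
```

The blue beaker hangs fully down on the peg that was empty; I let it go, pressed its base at about 7 N along the peg and backed the arm clear, and I handed the job in at about 34 s; the hand-in returned no verdict.

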